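# Seat the check cell in the photometer and hold it down for the reading

### The job

Do the photometer's morning check: take the check cell, the one vial with the broad knurled collar, out of the rack and lower it upright into the photometer's well; then, pressing only lightly, turn the collar until its hidden keyways drop over the three pins. Push it fully home against the lift spring and finish while still holding it down there with the gripper, because the spring lifts it as soon as it is let go. Never force it, and leave the other vials, the bottles and the canister where they stand.

Things in the scene. Friction and masses are not known exactly. Their poses are not given: they have to be found in the camera images.
- photometer: Off-white desk photometer, 200 mm deep (x), 170 wide (y), 87 high, fixed. Origin: centre of its underside; z up. Its front (-x side) is a sloping panel with display and keys; the flat deck behind it, 87 up, carries the round dark turret of the cell well, 20 tall, on an upright axis 35 mm behind the origin (+x).
- well (a point): Centre of the turret's rim, 107 mm above the table. Turret 28 across, bore 22.8, open at the top. Three steel pins, 4 wide, 5 tall, stick out of its outside to radius 19.5, their tops 8 below the rim: one towards the photometer's front, the others 120 degrees either side. The deck is 20 below the rim.
- lift (a joint): Spring lift in the bottom of the well, a steel plunger head 17 mm across. 0 = up, its head 40 mm below the rim; grows (m) as it is pressed down: 0.004 with the cell's skirt standing on the pins, 0.012 with the cell fully home (stop at 0.0125). The spring pushes up with about 2.5 N at rest, 4 N at the pins, 6.7 N fully home.
- rack: Grey vial rack, 60 (x) by 250 (y) by 40 mm high, fixed. Origin: centre of its underside. Four round holes 22.5 wide and 26 deep in a row along y at -90, -30, 30 and 90; each holds one vial standing on the hole's floor 14 above the table. The check cell may be in any of them.
- check_cell: Check cell, about 70 g: amber vial 19 mm across with a tapered foot, fixed in a dark knurled collar 45 across. Origin: centre of the vial's foot; z up its axis. Vial z = 0 to 52; collar z = 36 to 70: solid from 52 to 70, below that a hollow skirt 32 across inside. The vial enters the bore, then the skirt goes round the turret; fully home, z = 52 rests on the rim.
- collar (a point): On the check cell's axis, halfway up the solid part of the collar, 61 mm above the vial's foot: the place to grip. It is 75 above the table in the rack; 17 above well while the skirt stands on the pins; 9 above well when fully home.
- sample_1: Sample vial in the rack, 54 tall, glass 19 across, slim smooth cap 25 across. Origin: centre of its foot. Leave in place.
- sample_2: Sample vial in the rack, 54 tall, glass 19 across, slim smooth cap 25 across. Origin: centre of its foot. Leave in place.
- sample_3: Sample vial in the rack, 54 tall, glass 19 across, slim smooth cap 25 across. Origin: centre of its foot. Leave in place.
- dropper_1: Small white dropper bottle, 25 across, 66 tall, standing near the rack. Origin: centre of its foot. Leave in place.
- dropper_2: Small white dropper bottle, 25 across, 66 tall, standing near the rack. Origin: centre of its foot. Leave in place.
- strip_tube: White strip canister, 36 across, 96 tall, standing near the rack. Origin: centre of its foot. Leave in place.
- antiseptic: White antiseptic bottle, 62 across, 192 tall. Origin: centre of its foot. Leave in place.
- skirt_foot (a point): Centre of the skirt's foot, 36 mm above the vial's foot. Inside the skirt run three keyways, 9 wide, 120 degrees apart, open at its foot. They cannot be seen, and their angle is neither marked nor given: the skirt stands on the pins until the collar, turned either way by up to 120 degrees under a light push, brings keyways over pins; then it can sink 8 mm more.
Mind the look-alikes: they are no part of the job. Leave any yellow look-alike of the check_cell alone.

How it is judged (in metres and radians):
On the way:
1. the check cell is lifted clear of the rack in the gripper (z of check_cell in the frame of rack above 0.05 m and contact force between the fingers and check_cell above 1 N), for 0.2 s.
At the end, for the whole second after the job is handed in: The check cell is upright in the well (axis within 4 mm, tilt under 0.1 rad) and home: collar point less than 11 mm above the rim point, lift pressed more than 10.5 mm, at rest, the fingers still touching it with over 1 N. It was lifted from the rack by the fingers first (value of joint lift above 0.0105 m and z of collar in the frame of well below 0.011 m and horizontal distance between collar and well below 0.004 m and angle between check_cell's own z axis and vertical below 0.1 rad and contact force between the fingers and check_cell above 1 N and linear speed of check_cell below 0.01 m/s); the arm keeps its last pose, push and grip.
It fails at once if the check cell is forced against the photometer with more than 50 N (contact force between check_cell and photometer above 50 N).
It fails at once if a sample vial, bottle or the canister is shifted by more than 20 mm (distance of any of sample_1, sample_2, sample_3, dropper_1, dropper_2, strip_tube, antiseptic from where it was at the start of the episode above 0.02 m).
It also fails if it takes over 64 s, if anything falls off the work surface, if the arm or the gripper's body presses on something with over 40 N, if the wrist force passes 120 N, or if a joint passes its speed limit or range.

### The arm

A 6-joint arm with a two-finger parallel gripper is mounted at the origin on the work surface. World frame = base frame: x ahead of the robot, y to its left, z up, the work surface at z = 0. Lengths are in mm, angles in rad, forces in N, time in s.
With the tool pointing down it reaches from about 275 to 750 mm from the base axis. Payload 10.2 kg.
Tool frame: the origin (TCP) lies midway between the tips of the shut fingers; the grasp point (between the pads) lies ctrl.grip_depth behind it (ctrl.grip_depth is the distance from the TCP to the grasp point, in mm); z points along the fingers, y is the direction in which the jaws open and shut (so a half turn about z gives the same grasp; the last joint's range is limited). The gripper opens to 88 mm and grips with 3 to 60 N. Pads are 18 mm wide; open, the fingers measure 123 mm over their backs; the gripper's body (75 mm by 187 mm) begins 45 mm behind the grasp point.
Start: joints at [1.092, 0.313, 1.498, -0, 1.331, -0.223], TCP at [132.848, 507.92, 238.72] pointing down, gripper open.
Joint ranges: [-2.94, 2.94], [-0.97, 2.17], [0.19, 2.56], [-1.23, 4.37], [0.02, 3.11], [-2.88, 2.88]. Speed limits (rad/s): [2.39, 2.39, 3.01, 3.14, 3.14, 3.14].

### API

Orientations are given as a 3x3 rotation matrix whose columns are the frame's x, y, z axes.
In Python, from workcell import readout, imaging, ticket, ctrl gives the robot as it stands. The module is installed in compiled form; this text tells all that it offers.
- The arm moves only by the tool drive_tool, never from a script. Its argument "targets" is a list of rows, each an object with "translation": the shift along the tool's x, y, z in m, a list of three; "twist": the turn, a rotation vector about the tool's x, y, z in rad, a list of three; "gripper": the opening, from 0 (shut) to 1 (fully open). A call has 1 to 5 rows; each row shifts and turns the commanded pose from where the row before left it, along the tool's axes as they then stand; what a row does not reach is not made up. A row lasts 1/8 s, in which the tool goes at most 62.5 mm and 10.7 degrees, less where a joint would pass 70% of its speed; a pose out of reach is approached as far as the arm can. A call with a gripper value outside its range is refused whole. The fingers move at their own pace and stop on an object; the grip force is fixed at half the most. Time passes only in rows, so rows that do not move let the fingers close. It gives the time, the measured TCP pose, the force and the opening at its end, in the units of the state.
- readout.get_state(): the state, without advancing time (a new reading comes with each control period).
- imaging.read_camera(name): name is "side" or "top"; returns (picture, depth): 480x640x3 uint8, blue, green, red; 480x640 float32, mm along the optical axis (not along the pixel's ray), 0 where there is no reading.
- imaging.camera_model(name): a dict with "fx", "fy", "cx", "cy" (pixels), "dist_coeffs" ([k1, k2, p1, p2, k3] as OpenCV has them; the pictures are not rectified), "T" (4x4, takes a point from camera to world coordinates). Camera axes: x right, y down, z forward; pixel columns grow to the right and rows downward; lengths in mm; the calibration is good to about 2 mm. A picture is of the moment at which its call begins. camera_model takes no time and is no camera call.
- ticket.close_job(): hands the job in, once; it reports no verdict.
The state is a dict: "time_s": time; "joint_positions": joint angles; "qvel": joint speeds; "tau": joint torques, N m; "ee_pos": TCP position; "orientation": TCP orientation; "ft_force": force on the tool from outside, world axes, zero at the start; "ft_torque": the same for the moment, N m; "finger_gap": finger opening in mm.
Only numpy, scipy, OpenCV 4.12 (cv2) and the standard library are available. Lean on these libraries where they do the work, as an engineer would, in place of code of your own. Each camera call takes 0.05 s, during which the arm holds its last target. There are 200 camera calls.

## Working session

There is one attempt and no reset: what is moved stays moved. The work goes in short steps, Python scripts to look and compute and a tool call to move; the robot and the scene stay as the last step left them, time stands still between calls to the robot, and variables do not carry over. Pictures are saved under pics/ and viewed, about 8 in all and at most 12, crops included, and the job is handed in when it is done.

Besides the shell and the picture viewer there is one more tool, called after "Emit:" as name(argument=value, ...), one argument or row to a line, values as JSON. drive_tool: Moves the arm, as the interface text tells. Its arguments: {"type":"object","properties":{"targets":{"type":"array","items":{"type":"object","properties":{"translation":{"type":"array","items":{"type":"number"}},"twist":{"type":"array","items":{"type":"number"}},"gripper":{"type":"number"}}}}},"required":["targets"]}

```bash
mkdir -p pics
cat > h.py <<'E'
import numpy as np, cv2
from workcell import readout, imaging, ticket, ctrl
def cam(n):
    p,d=imaging.read_camera(n); m=imaging.camera_model(n)
    return p,d,m
def world(m,u,v,z=None,depth=None):
    K=np.array([[m['fx'],0,m['cx']],[0,m['fy'],m['cy']],[0,0,1.]])
    q=cv2.undistortPoints(np.array([[[u,v]]],float),K,np.array(m['dist_coeffs'],float))[0,0]
    T=np.array(m['T']); r=T[:3,:3]@[q[0],q[1],1]; o=T[:3,3]
    return o+r*(depth if depth is not None else (z-o[2])/r[2])
E
python3 - <<'E'
from h import *
s=readout.get_state(); print(s['time_s'],s['ee_pos'],np.round(s['orientation'],3),s['ft_force'],s['finger_gap'],ctrl.grip_depth)
for n in('top','side'):
    p,d,m=cam(n); cv2.imwrite(f'pics/{n}0.png',p); np.savez(f'{n}0.npz',p=p,d=d)
    print(n,np.round(m['T'],3).tolist(),m['fx'])
E
```

```text
0.0 [132.71078019 507.69404337 238.16628634] [[-0.967  0.253 -0.001]
 [ 0.253  0.967 -0.001]
 [ 0.    -0.001 -1.   ]] [-0.09280333  0.14719485  0.00460618] 88.15959855877249 18.700000000000003
top [[-0.026, -0.987, 0.157, 273.056], [-1.0, 0.027, 0.002, 31.094], [-0.006, -0.157, -0.988, 1716.991], [0.0, 0.0, 0.0, 1.0]] 621.6730372988523
side [[0.932, -0.208, 0.296, 127.24], [-0.361, -0.491, 0.793, -1036.878], [-0.02, -0.846, -0.533, 801.176], [0.0, 0.0, 0.0, 1.0]] 564.8523069213787
```

View pics/top0.png

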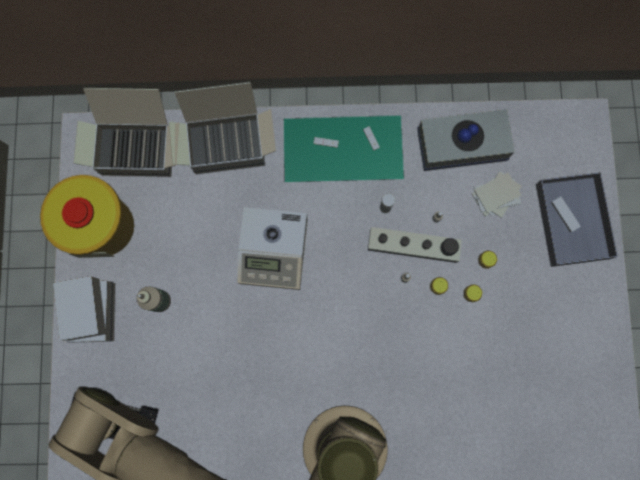

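View pics/side0.png

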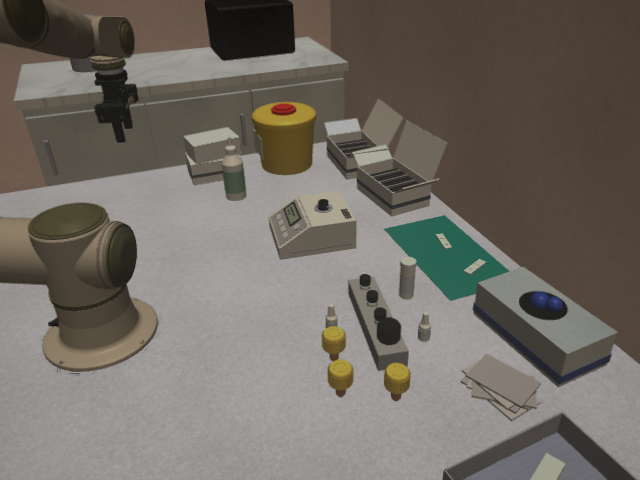

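The check cell candidate is the dark, wide collar at the right end of the rack: top (450,247), side (389,331). The other three rack holes hold slim dark caps at top (383,238), (404,241) and (427,244), and the yellow look-alikes are at top (440,286), (474,293) and (488,259). Next I'll confirm this in an enlarged crop and measure it.

```bash
cat > meas.py <<'E'
from h import *
import sys
def blob(p,box,thr):
    x0,y0,x1,y1=box; s=8
    g=cv2.cvtColor(p[y0:y1,x0:x1],cv2.COLOR_BGR2GRAY)
    g=cv2.resize(g,None,fx=s,fy=s,interpolation=cv2.INTER_CUBIC)
    c,_=cv2.findContours((g<thr).astype(np.uint8),cv2.RETR_EXTERNAL,cv2.CHAIN_APPROX_NONE)
    out=[]
    for k in c:
        if cv2.contourArea(k)<s*s*12: continue
        e=cv2.fitEllipse(k); out.append(((e[0][0]+.5)/s-.5+x0,(e[0][1]+.5)/s-.5+y0,e[1][0]/s,e[1][1]/s,e[2],np.array(cv2.boundingRect(k))/s+[x0,y0,0,0]))
    return out
E
python3 - <<'E'
from meas import *
tiles=[]
for n,boxes in(('top',[(430,228,470,268),(252,214,292,254)]),('side',[(365,310,415,360),(300,185,345,230)])):
    z=np.load(n+'0.npz'); p,d=z['p'],z['d']; m=imaging.camera_model(n)
    for b in boxes:
        x0,y0,x1,y1=b
        tiles.append(cv2.resize(p[y0:y1,x0:x1],(390,290) if 0 else (290,290),interpolation=cv2.INTER_CUBIC))
        for t in(45,60):
          for o in blob(p,b,t):
            u,v=o[:2]; print(n,b,t,np.round(o[:5],2),np.round(o[5],1),'z84',np.round(world(m,u,v,84),1),'z107',np.round(world(m,u,v,107),1),'dep',np.round(world(m,u,v,depth=d[int(round(v)),int(round(u))]),1))
cv2.imwrite('pics/crop0.png',np.vstack([np.hstack(tiles[:2]),np.hstack(tiles[2:])]))
# rack & photometer outlines in top via depth: points by height
z=np.load('top0.npz');d=z['d'];m=imaging.camera_model('top')
def pts(box):
    x0,y0,x1,y1=box
    return np.array([world(m,u,v,depth=d[v,u]) for v in range(y0,y1) for u in range(x0,x1) if d[v,u]>0])
for b,lo,hi in(((360,220,470,272),34,46),((230,200,315,295),82,92),((255,215,290,250),100,112),((435,232,466,264),78,90)):
    q=pts(b); k=q[(q[:,2]>lo)&(q[:,2]<hi)]
    r=cv2.minAreaRect(k[:,:2].astype(np.float32)); print(b,len(k),r,k.mean(0),k.min(0),k.max(0))
E
```

```text
top (430, 228, 470, 268) 45 [449.17 246.67  13.96  15.34  53.89] [441.6 242.8  11.9  12.2] z84 [ 524.  -290.3   84. ] z107 [ 520.5 -285.8  107. ] dep [ 523.5 -289.6   87.7]
top (430, 228, 470, 268) 60 [448.93 246.8   15.59  16.93  52.86] [441.1 239.2  16.5  16.1] z84 [ 523.7 -289.7   84. ] z107 [ 520.2 -285.2  107. ] dep [ 523.2 -289.    87.6]
top (252, 214, 292, 254) 45 [270.59 230.65   4.37   7.86  66.92] [267.6 228.6   7.6   5.8] z84 [580.5 184.1  84. ] z107 [576.1 182.  107. ] dep [589.8 188.8  34.4]
top (252, 214, 292, 254) 60 [271.82 233.25  10.4   11.51 133.86] [267.  228.2  10.9  11.2] z84 [573.3 180.9  84. ] z107 [569.1 178.8 107. ] dep [578.  183.2  58.7]
side (365, 310, 415, 360) 45 [386.74 328.1   22.91  37.01 155.95] [374.8 310.   25.4  34.6] z84 [ 516.7 -306.3   84. ] z107 [ 504.2 -329.7  107. ] dep [ 516.7 -306.3   84. ]
side (365, 310, 415, 360) 60 [370.88 345.06   4.64  44.93 159.17] [365.  324.9  13.6  35.1] z84 [ 469.2 -337.2   84. ] z107 [ 458.2 -359.6  107. ] dep [ 499.  -276.1   21.4]
side (365, 310, 415, 360) 60 [386.77 328.06  23.55  37.57 155.4 ] [374.4 310. 
[... 737 characters left out ...]
7159423828), (170.8338623046875, 148.53016662597656), 82.7862548828125) [568.18783777 179.86036247  87.40985449] [483.81481974  88.3171873   82.00113787] [646.99926973 271.49204999  91.98523148]
(255, 215, 290, 250) 36 ((558.206787109375, 180.65859985351562), (28.422138214111328, 57.621551513671875), 80.6529541015625) [568.91976134 178.52200475 105.00164818] [527.47048945 162.91359958 100.36651778] [587.08667399 191.69376255 110.50934052]
(435, 232, 466, 264) 189 ((526.8120727539062, -291.00048828125), (43.42803192138672, 44.131317138671875), 57.457454681396484) [ 526.95117912 -291.41943802   84.4105836 ] [ 504.60815335 -314.62620416   78.19288655] [ 548.03607871 -269.16674306   89.96974956]
```

View pics/crop0.png

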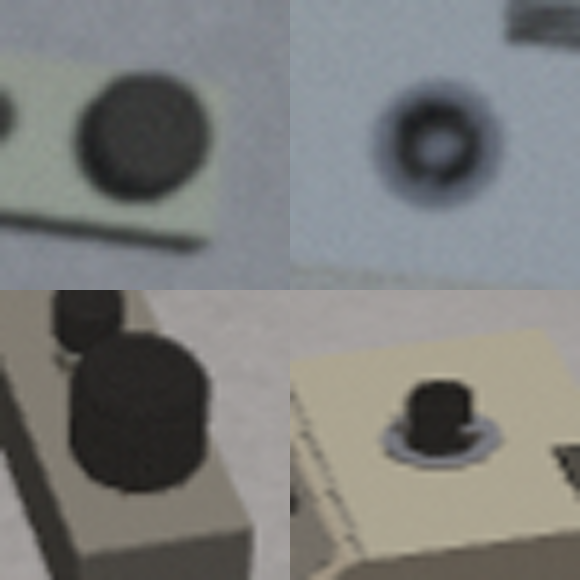

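The crop confirms it: the broad dark collar at top (449,247) is the check cell, at about (526.5, -292). The turret sits at top (272,233), about (570, 179). I'll turn the jaws so they close across the rack, then travel.

Emit:
drive_tool(
  targets=[
    {"translation": [0, 0, 0], "twist": [0, 0, 0.18], "gripper": 1},
    {"translation": [0, 0, 0], "twist": [0, 0, 0.18], "gripper": 1},
    {"translation": [0, 0, 0], "twist": [0, 0, 0.18], "gripper": 1},
    {"translation": [0, 0, 0], "twist": [0, 0, 0.18], "gripper": 1},
    {"translation": [0, 0, 0], "twist": [0, 0, 0.18], "gripper": 1},
  ],
)

```text
time_s: 0.72
ee_pos: [132.8, 507.8, 238.4]
orientation: [[-0.398, 0.917, -0.0], [0.917, 0.398, -0.001], [-0.0, -0.001, -1.0]]
ft_force: [0.1, 0.7, -0.1]
finger_gap: 88.0
```

Emit:
drive_tool(
  targets=[
    {"translation": [0, 0, 0], "twist": [0, 0, 0.18], "gripper": 1},
    {"translation": [0, 0, 0], "twist": [0, 0, 0.18], "gripper": 1},
    {"translation": [0, 0, 0], "twist": [0, 0, 0.18], "gripper": 1},
    {"translation": [0, 0, 0], "twist": [0, 0, 0.04], "gripper": 1},
  ],
)

```text
time_s: 1.23
ee_pos: [132.8, 507.8, 238.4]
orientation: [[0.167, 0.986, -0.0], [0.986, -0.167, -0.001], [-0.001, -0.0, -1.0]]
ft_force: [0.9, 0.6, -0.6]
finger_gap: 87.9
```

Emit:
drive_tool(
  targets=[
    {"translation": [-0.04, 0.029, 0], "twist": [0, 0, 0], "gripper": 1},
    {"translation": [-0.04, 0.029, 0], "twist": [0, 0, 0], "gripper": 1},
    {"translation": [-0.04, 0.029, 0], "twist": [0, 0, 0], "gripper": 1},
    {"translation": [-0.04, 0.029, 0], "twist": [0, 0, 0], "gripper": 1},
    {"translation": [-0.04, 0.029, 0], "twist": [0, 0, 0], "gripper": 1},
  ],
)

```text
time_s: 1.85
ee_pos: [243.3, 285.4, 238.6]
orientation: [[0.164, 0.986, 0.0], [0.986, -0.164, -0.0], [-0.0, 0.0, -1.0]]
ft_force: [0.8, -0.0, 0.3]
finger_gap: 88.4
```

Emit:
drive_tool(
  targets=[
    {"translation": [-0.04, 0.029, 0], "twist": [0, 0, 0], "gripper": 1},
    {"translation": [-0.04, 0.029, 0], "twist": [0, 0, 0], "gripper": 1},
    {"translation": [-0.04, 0.029, 0], "twist": [0, 0, 0], "gripper": 1},
    {"translation": [-0.04, 0.029, 0], "twist": [0, 0, 0], "gripper": 1},
    {"translation": [-0.04, 0.029, 0], "twist": [0, 0, 0], "gripper": 1},
  ],
)

```text
time_s: 2.48
ee_pos: [353.5, 64.1, 238.7]
orientation: [[0.165, 0.986, 0.0], [0.986, -0.165, 0.0], [0.0, 0.0, -1.0]]
ft_force: [1.0, 0.4, -0.3]
finger_gap: 88.0
```

Emit:
drive_tool(
  targets=[
    {"translation": [-0.04, 0.029, 0], "twist": [0, 0, 0], "gripper": 1},
    {"translation": [-0.04, 0.029, 0], "twist": [0, 0, 0], "gripper": 1},
    {"translation": [-0.04, 0.029, 0], "twist": [0, 0, 0], "gripper": 1},
    {"translation": [-0.04, 0.029, 0], "twist": [0, 0, 0], "gripper": 1},
    {"translation": [-0.04, 0.029, 0], "twist": [0, 0, 0], "gripper": 1},
  ],
)

```text
time_s: 3.1
ee_pos: [463.8, -157.0, 238.5]
orientation: [[0.165, 0.986, -0.0], [0.986, -0.165, 0.0], [0.0, -0.0, -1.0]]
ft_force: [0.4, 0.0, -0.2]
finger_gap: 87.9
```

Emit:
drive_tool(
  targets=[
    {"translation": [-0.04, 0.029, 0], "twist": [0, 0, 0], "gripper": 1},
    {"translation": [-0.04, 0.029, 0], "twist": [0, 0, 0], "gripper": 1},
    {"translation": [-0.02, 0.014, 0], "twist": [0, 0, 0], "gripper": 0.8},
    {"translation": [0, 0, 0], "twist": [0, 0, 0], "gripper": 0.8},
  ],
)

```text
time_s: 3.6
ee_pos: [517.9, -266.7, 237.7]
orientation: [[0.166, 0.986, -0.001], [0.986, -0.166, 0.001], [0.001, -0.001, -1.0]]
ft_force: [0.7, 0.1, 0.0]
finger_gap: 71.4
```

```bash
cat >> h.py <<'E'
def go(target):
    s=readout.get_state(); R=np.array(s['orientation']); p=np.array(s['ee_pos'])
    print('t',s['time_s'],'p',np.round(p,1),'yawy',round(np.degrees(np.arctan2(R[1,1],R[0,1])),2),'z',np.round(R[:,2],4),'F',np.round(s['ft_force'],2),'gap',round(s['finger_gap'],2),'j',np.round(s['joint_positions'],3))
    print('tool delta mm',np.round(R.T@(np.array(target)-p),1)); return s
E
python3 -c "
from h import *
go([526.5,-292,56.3])"
```

```text
t 3.6 p [ 517.9 -266.7  237.7] yawy -9.53 z [-0.0012  0.001  -1.    ] F [0.69 0.11 0.02] gap 71.36 j [-0.677  0.442  1.316 -0.     1.385 -0.51 ]
tool delta mm [-23.7  12.9 181.3]
```

Emit:
drive_tool(
  targets=[
    {"translation": [-0.024, 0.013, 0.02], "twist": [0, 0, 0], "gripper": 0.8},
    {"translation": [0, 0, 0.05], "twist": [0, 0, 0], "gripper": 0.8},
    {"translation": [0, 0, 0.05], "twist": [0, 0, 0], "gripper": 0.8},
    {"translation": [0, 0, 0], "twist": [0, 0, 0], "gripper": 0.8},
  ],
)

```text
time_s: 4.1
ee_pos: [525.3, -289.5, 116.1]
orientation: [[0.164, 0.987, -0.005], [0.987, -0.164, 0.005], [0.004, -0.006, -1.0]]
ft_force: [0.5, -0.4, 1.6]
finger_gap: 70.7
```

Emit:
drive_tool(
  targets=[
    {"translation": [0, 0, 0.02], "twist": [0, 0, 0], "gripper": 0.8},
    {"translation": [0, 0, 0.02], "twist": [0, 0, 0], "gripper": 0.8},
    {"translation": [0, 0, 0.02], "twist": [0, 0, 0], "gripper": 0.8},
    {"translation": [0, 0, 0], "twist": [0, 0, 0], "gripper": 0.8},
  ],
)

```text
time_s: 4.6
ee_pos: [527.2, -291.4, 60.1]
orientation: [[0.164, 0.986, 0.001], [0.986, -0.164, -0.0], [-0.0, 0.001, -1.0]]
ft_force: [0.0, -0.2, 0.1]
finger_gap: 70.5
```

```bash
python3 -c "
from h import *
go([526.5,-292,56.3])
p,d,m=cam('side'); cv2.imwrite('pics/grasp.png',cv2.resize(p[230:400,300:480],None,fx=3.4,fy=3.4,interpolation=cv2.INTER_CUBIC))"
```

```text
t 4.6 p [ 527.2 -291.4   60.1] yawy -9.43 z [ 5.e-04 -4.e-04 -1.e+00] F [ 0.01 -0.17  0.13] gap 70.47 j [-0.699  0.665  1.449  0.     1.027 -0.535]
tool delta mm [-0.7 -0.6  3.8]
```

View pics/grasp.png

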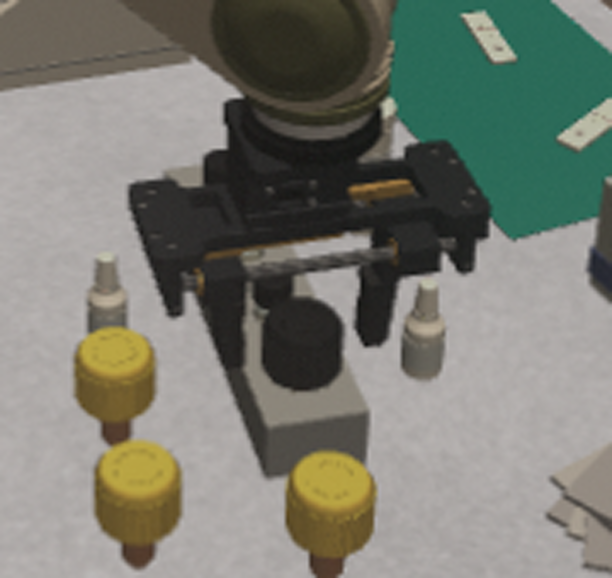

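The fingers straddle the dark collar and are clear of the droppers and the yellow look-alikes. I'll move a touch towards -y, lower and close.

Emit:
drive_tool(
  targets=[
    {"translation": [-0.0015, -0.0005, 0.004], "twist": [0, 0, 0], "gripper": 0.8},
    {"translation": [0, 0, 0], "twist": [0, 0, 0], "gripper": 0.8},
    {"translation": [0, 0, 0], "twist": [0, 0, 0], "gripper": 0},
    {"translation": [0, 0, 0], "twist": [0, 0, 0], "gripper": 0},
    {"translation": [0, 0, 0], "twist": [0, 0, 0], "gripper": 0},
  ],
)

```text
time_s: 5.28
ee_pos: [526.2, -293.1, 54.8]
orientation: [[0.164, 0.986, 0.0], [0.986, -0.164, -0.0], [-0.0, 0.0, -1.0]]
ft_force: [-0.1, 0.7, 0.6]
finger_gap: 42.8
```

Emit:
drive_tool(
  targets=[
    {"translation": [0, 0, 0], "twist": [0, 0, 0], "gripper": 0},
    {"translation": [0, 0, 0], "twist": [0, 0, 0], "gripper": 0},
    {"translation": [0, 0, 0], "twist": [0, 0, 0], "gripper": 0},
    {"translation": [0, 0, 0], "twist": [0, 0, 0], "gripper": 0},
  ],
)

```text
time_s: 5.78
ee_pos: [526.1, -293.1, 54.8]
orientation: [[0.164, 0.986, 0.0], [0.986, -0.164, -0.0], [-0.0, 0.0, -1.0]]
ft_force: [-0.4, -0.1, 1.5]
finger_gap: 42.7
```

```bash
python3 -c "
from h import *
go([526.5,-292,56.3])"
```

```text
t 5.775 p [ 526.1 -293.1   54.8] yawy -9.46 z [ 0.e+00 -1.e-04 -1.e+00] F [-0.4  -0.13  1.47] gap 42.73 j [-0.703  0.672  1.452 -0.     1.017 -0.538]
tool delta mm [ 1.1  0.2 -1.5]
```

Emit:
drive_tool(
  targets=[
    {"translation": [0, 0, -0.02], "twist": [0, 0, 0], "gripper": 0},
    {"translation": [0, 0, -0.03], "twist": [0, 0, 0], "gripper": 0},
    {"translation": [0, 0, -0.04], "twist": [0, 0, 0], "gripper": 0},
    {"translation": [0, 0, -0.04], "twist": [0, 0, 0], "gripper": 0},
    {"translation": [0, 0, -0.02], "twist": [0, 0, 0], "gripper": 0},
  ],
)

```text
time_s: 6.4
ee_pos: [526.4, -293.3, 206.9]
orientation: [[0.164, 0.986, 0.002], [0.986, -0.164, -0.002], [-0.001, 0.002, -1.0]]
ft_force: [-0.1, 0.8, -0.7]
finger_gap: 42.4
```

Emit:
drive_tool(
  targets=[
    {"translation": [0, 0, 0], "twist": [0, 0, 0], "gripper": 0},
    {"translation": [0, 0, 0], "twist": [0, 0, 0], "gripper": 0},
  ],
)

```text
time_s: 6.65
ee_pos: [525.8, -292.8, 203.3]
orientation: [[0.164, 0.986, -0.002], [0.986, -0.164, 0.001], [0.001, -0.002, -1.0]]
ft_force: [0.7, -0.4, -1.0]
finger_gap: 42.7
```

```bash
python3 -c "
from h import *
go([570,179,205])
p,d,m=cam('side'); cv2.imwrite('pics/lift.png',cv2.resize(p[160:330,300:480],None,fx=3.4,fy=3.4,interpolation=cv2.INTER_CUBIC))"
```

```text
t 6.65 p [ 525.8 -292.8  203.3] yawy -9.46 z [-0.0017  0.0014 -1.    ] F [ 0.71 -0.37 -1.01] gap 42.69 j [-0.703  0.51   1.302  0.     1.331 -0.538]
tool delta mm [472.6 -33.9  -1.1]
```

View pics/lift.png

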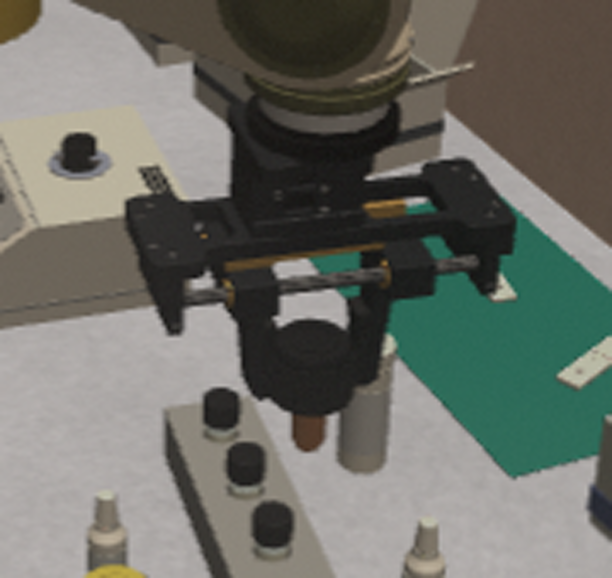

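Gripped and lifted upright: the collar is between the fingers at crop (315,360), with the amber foot at (308,440) clear of the rack. Now carry it over the well.

Emit:
drive_tool(
  targets=[
    {"translation": [0.03, -0.003, 0], "twist": [0, 0, 0], "gripper": 0},
    {"translation": [0.05, -0.004, 0], "twist": [0, 0, 0], "gripper": 0},
    {"translation": [0.05, -0.004, 0], "twist": [0, 0, 0], "gripper": 0},
    {"translation": [0.05, -0.004, 0], "twist": [0, 0, 0], "gripper": 0},
    {"translation": [0.05, -0.004, 0], "twist": [0, 0, 0], "gripper": 0},
  ],
)

```text
time_s: 7.32
ee_pos: [544.8, -61.4, 203.7]
orientation: [[0.164, 0.986, -0.002], [0.986, -0.164, 0.001], [0.0, -0.002, -1.0]]
ft_force: [0.8, 0.1, -0.4]
finger_gap: 42.5
```

Emit:
drive_tool(
  targets=[
    {"translation": [0.05, -0.004, 0], "twist": [0, 0, 0], "gripper": 0},
    {"translation": [0.05, -0.004, 0], "twist": [0, 0, 0], "gripper": 0},
    {"translation": [0.05, -0.003, 0], "twist": [0, 0, 0], "gripper": 0},
    {"translation": [0.05, -0.003, 0], "twist": [0, 0, 0], "gripper": 0},
    {"translation": [0.03, -0.001, 0], "twist": [0, 0, 0], "gripper": 0},
  ],
)

```text
time_s: 7.95
ee_pos: [567.6, 168.5, 203.4]
orientation: [[0.163, 0.987, -0.002], [0.987, -0.163, -0.0], [-0.0, -0.002, -1.0]]
ft_force: [0.6, 0.4, -1.4]
finger_gap: 42.7
```

Emit:
drive_tool(
  targets=[
    {"translation": [0.012, 0, 0], "twist": [0, 0, 0], "gripper": 0},
    {"translation": [0, 0, 0], "twist": [0, 0, 0], "gripper": 0},
    {"translation": [0, 0, 0], "twist": [0, 0, 0], "gripper": 0},
    {"translation": [0, 0, 0], "twist": [0, 0, 0], "gripper": 0},
  ],
)

```text
time_s: 8.45
ee_pos: [570.2, 177.1, 204.8]
orientation: [[0.166, 0.986, -0.0], [0.986, -0.166, -0.0], [-0.0, -0.0, -1.0]]
ft_force: [-0.1, 0.4, -0.3]
finger_gap: 42.3
```

Run:
```python
from meas import *
s=go([570,179,205]); p,d,m=cam('side')
b=cv2.resize(p[130:230,270:390],None,fx=5,fy=5,interpolation=cv2.INTER_CUBIC)
cv2.imwrite('pics/over.png',b)
hsv=cv2.cvtColor(b,cv2.COLOR_BGR2HSV)
mk=((hsv[...,0]<18)&(hsv[...,1]>110)&(hsv[...,2]>50)).astype(np.uint8)
c,_=cv2.findContours(mk,cv2.RETR_EXTERNAL,cv2.CHAIN_APPROX_NONE)
f=s['ee_pos'][2]+18.7-59.5; print('foot z',f)
for k in c:
    if cv2.contourArea(k)<200: continue
    r=cv2.boundingRect(k); print(np.array(r)/5+[270,130,0,0])
    pts=k[:,0]/5+[270,130]-.4
    yb=pts[:,1].max(); 
    for yy in np.arange(pts[:,1].min()+1,yb,1.0):
        row=pts[abs(pts[:,1]-yy)<.3]
        print(round(yy,1),np.round([row[:,0].min(),row[:,0].max()],2))
```

```text
t 8.45 p [570.2 177.1 204.8] yawy -9.53 z [-0.e+00 -1.e-04 -1.e+00] F [-0.05  0.43 -0.34] gap 42.3 j [ 0.105  0.498  1.318 -0.     1.326  0.272]
tool delta mm [ 1.8 -0.5 -0.2]
foot z 163.9639073875533
[320.4 173.    5.2   9.4]
173.6 [320. 325.]
174.6 [320. 325.]
175.6 [320. 325.]
176.6 [320. 325.]
177.6 [320. 325.]
178.6 [320. 325.]
179.6 [320. 325.]
180.6 [320.4 324.8]
181.6 [321.2 323.6]
```

View pics/over.png

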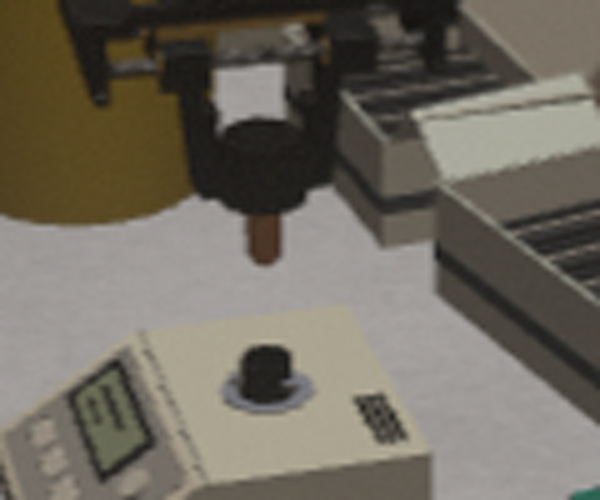

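The cell hangs upright over the turret: foot at crop (264,262), turret at (266,372), with the bright ring on the deck around it. I'll refine the well centre from the ring on the deck and the turret outline in the first pictures, and the lateral error from the side view.

Run:
```python
from meas import *
def ell(p,box,lo,hi,name,zs,amin=12):
    x0,y0,x1,y1=box;s=8;m=imaging.camera_model(name)
    g=cv2.resize(cv2.cvtColor(p[y0:y1,x0:x1],cv2.COLOR_BGR2GRAY),None,fx=s,fy=s,interpolation=cv2.INTER_CUBIC)
    c,_=cv2.findContours(((g>=lo)&(g<hi)).astype(np.uint8),cv2.RETR_EXTERNAL,cv2.CHAIN_APPROX_NONE)
    for k in c:
        if cv2.contourArea(k)<s*s*amin: continue
        h=cv2.convexHull(k);e=cv2.fitEllipse(h);u,v=[(a+.5)/s-.5+b for a,b in zip(e[0],(x0,y0))]
        print(name,lo,hi,'uv',round(u,2),round(v,2),'ax',np.round(np.array(e[1])/s,1),[np.round(world(m,u,v,z),1)[:2].tolist() for z in zs])
p=np.load('top0.npz')['p']; ps=np.load('side0.npz')['p']
g=cv2.cvtColor(p,cv2.COLOR_BGR2GRAY); print(g[226:242,262:283]); 
for t in(60,75,90,): ell(p,(262,224,284,244),0,t,'top',(97,))
for t in(110,120,125,130): ell(p,(260,222,286,246),0,t,'top',(87,))
for t in(50,60,70,80): ell(p,(437,232,465,262),0,t,'top',(67,))
print(cv2.cvtColor(ps,cv2.COLOR_BGR2GRAY)[197:214,312:336])
ms=imaging.camera_model('side')
K=np.array([[ms['fx'],0,ms['cx']],[0,ms['fy'],ms['cy']],[0,0,1.]]);Ti=np.linalg.inv(np.array(ms['T']))
def proj(P): return np.round(cv2.projectPoints(np.array([P],float),cv2.Rodrigues(Ti[:3,:3])[0],Ti[:3,3],K,np.array(ms['dist_coeffs'],float))[0].ravel(),2)
for P in([571,180,107],[571,180,87],[568,180,107],[571,177,107]):print(P,proj(P))
q,_,_=cam('side'); print(cv2.cvtColor(q,cv2.COLOR_BGR2GRAY)[172:186,314:332])
for z in(164,180): print(z,proj([570.2,177.1,z]))
```

```text
[[148 150 148 150 139 130 116 111 105 100 104 103 107 111 120 129 142 147
  149 145 152]
 [150 150 148 138 125 110 102  89  80  80  80  84  93  98 102 114 121 135
  147 148 150]
 [149 146 140 127 108  91  82  66  54  50  53  59  67  81  92 101 111 127
  147 149 149]
 [150 145 129 110  92  75  59  47  39  29  35  38  42  56  77  92 102 118
  137 145 149]
 [148 137 115  98  84  57  39  37  33  33  39  39  43  49  66  85  91 103
  122 137 147]
 [142 129 113 101  77  48  34  32  45  49  51  53  48  47  58  68  85 100
  115 132 149]
 [143 125 108  98  76  49  39  45  56  68  77  77  67  56  50  56  80  99
  107 129 142]
 [140 127 106  94  73  50  42  56  72  88  91  93  85  71  53  55  79  97
  108 126 143]
 [141 122 105  92  72  52  46  60  81  93  98  96  84  70  48  51  76  99
  106 128 147]
 [139 122 104  92  75  49  49  59  79  92  90  85  70  54  42  57  77  97
  109 128 143]
 [147 128 110  97  84  61  47  50  64  75  73  67  53  43  42  59  87 100
  116 136 147]
 [146 134 114 101  90  74  55  49  52  58  54  47  37  38  50  76  91 102
  121 141 148]
 [152 145 127 111  95  85  71  6
[... 3263 characters left out ...]
58 137  82  55  57  59  58  57  55 116 155 154 157 158 157]
 [158 158 159 159 147 104  54  56  56  59  58  56 116 157 156 155 154 156]
 [158 158 160 159 146 103  55  55  58  60  60  57 119 159 156 155 156 157]
 [159 158 158 159 147 104  58  56  58  58  58  60 121 159 157 156 157 155]
 [159 160 159 159 160 137  86  57  58  57  58 101 144 157 157 159 158 159]
 [158 160 160 161 161 161 129  74  58  62  86 135 159 158 159 159 160 158]
 [160 160 160 160 160 160 160 149 134 147 162 161 163 161 160 159 159 159]
 [160 160 160 160 159 159 160 162 162 160 161 159 160 160 159 158 157 158]
 [158 158 159 159 159 158 160 158 159 160 160 159 158 158 158 159 158 159]]
164 [322.06 181.45]
180 [321.9  175.72]
```

Both views agree: the well is at about (571.3, 180.1) and the cell is roughly 3 mm short of it along tool x. I'll correct that and lower to just above the rim.

Emit:
drive_tool(
  targets=[
    {"translation": [0.003, 0, 0], "twist": [0, 0, 0], "gripper": 0},
    {"translation": [0, 0, 0.02], "twist": [0, 0, 0], "gripper": 0},
    {"translation": [0, 0, 0.02], "twist": [0, 0, 0], "gripper": 0},
    {"translation": [0, 0, 0.01], "twist": [0, 0, 0], "gripper": 0},
    {"translation": [0, 0, 0], "twist": [0, 0, 0], "gripper": 0},
  ],
)

```text
time_s: 9.18
ee_pos: [570.5, 181.1, 154.4]
orientation: [[0.164, 0.986, -0.001], [0.986, -0.164, -0.0], [-0.0, -0.001, -1.0]]
ft_force: [0.4, 0.3, -0.2]
finger_gap: 42.3
```

Emit:
drive_tool(
  targets=[
    {"translation": [0, 0, 0], "twist": [0, 0, 0], "gripper": 0},
    {"translation": [0, 0, 0], "twist": [0, 0, 0], "gripper": 0},
  ],
)

```text
time_s: 9.43
ee_pos: [570.9, 181.1, 155.4]
orientation: [[0.164, 0.986, 0.001], [0.986, -0.164, 0.0], [0.0, 0.001, -1.0]]
ft_force: [-0.0, -0.8, -0.2]
finger_gap: 42.7
```

Run:
```python
from h import *
s=go([570.9,180.2,149]); q,d,m=cam('side'); print(cv2.cvtColor(q,cv2.COLOR_BGR2GRAY)[188:213,313:334])
```

```text
t 9.425 p [570.9 181.1 155.4] yawy -9.46 z [ 1.2e-03  2.0e-04 -1.0e+00] F [-0.   -0.83 -0.21] gap 42.69 j [0.112 0.545 1.377 0.    1.218 0.277]
tool delta mm [-0.9  0.2  6.4]
[[162 134  71  33  35  34  30  32  33  31  32  33  32  33  34  37  70 130
  162 160 160]
 [162 162 145 101  60  49  35  33  33  34  33  32  34  68  91 128 160 159
  159 158 162]
 [161 163 163 162 163 150 104  48  47  48  51  50  54 119 161 162 162 162
  160 161 162]
 [162 162 161 162 163 149 104  57  58  60  58  60  58 119 161 162 162 162
  162 161 161]
 [163 162 161 161 162 147 100  56  58  58  59  58  58 120 164 165 165 164
  165 166 166]
 [159 161 162 164 163 148 103  56  58  60  57  60  57 123 165 165 165 165
  165 165 164]
 [165 165 165 165 164 165 127  55  58  60  61  59  58 122 164 165 164 165
  165 165 164]
 [166 165 165 166 166 165 128  55  58  59  60  59  58 124 165 165 166 166
  165 165 164]
 [165 165 165 165 165 166 129  56  57  60  61  58  57 103 150 165 165 165
  165 165 166]
 [165 163 165 165 165 165 133  69  58  58  60  58  73 130 165 165 165 165
  164 166 166]
 [165 165 165 166 165 166 151 107  
[... 600 characters left out ...]
7 111  92  67  31  31  32  32  34  33  34  35  40  93 123 124
  139 160 165]
 [165 150 114  83  75  60  32  32  33  33  32  34  35  69 104 113 116 125
  123 144 165]
 [161 138 120 110  83  47  32  34  32  34  31  32  33  49  63  67  87 113
  124 138 160]
 [154 133 118 120  95  48  35  34  34  33  34  35  33  36  45  66 102 122
  123 130 150]
 [164 140 111 119 108  72  32  35  34  32  35  35  37  34  54  99 122 121
  121 143 166]
 [165 142 100 103 119 119 108  77  49  50  48  62  71  83 110 121 116 126
  154 165 165]
 [166 165 154 122 103 104 111 121 120 121 123 122 122 122 113 110 119 142
  166 165 166]
 [165 166 165 166 165 154 131 112 108 109 109 111 116 120 144 166 165 165
  165 165 164]]
```

Emit:
drive_tool(
  targets=[
    {"translation": [-0.0007, 0, 0.004], "twist": [0, 0, 0], "gripper": 0},
    {"translation": [0, 0, 0.004], "twist": [0, 0, 0], "gripper": 0},
    {"translation": [0, 0, 0], "twist": [0, 0, 0], "gripper": 0},
  ],
)

```text
time_s: 9.85
ee_pos: [570.3, 180.3, 146.2]
orientation: [[0.164, 0.986, -0.001], [0.986, -0.164, -0.0], [-0.0, -0.001, -1.0]]
ft_force: [0.8, -0.2, -0.9]
finger_gap: 42.6
```

Emit:
drive_tool(
  targets=[
    {"translation": [0, 0, 0.002], "twist": [0, 0, 0], "gripper": 0},
    {"translation": [0, 0, 0.002], "twist": [0, 0, 0], "gripper": 0},
    {"translation": [0, 0, 0], "twist": [0, 0, 0], "gripper": 0},
  ],
)

```text
time_s: 10.22
ee_pos: [570.4, 180.4, 142.5]
orientation: [[0.164, 0.986, -0.0], [0.986, -0.164, -0.0], [-0.0, -0.0, -1.0]]
ft_force: [-0.6, 0.2, -0.7]
finger_gap: 43.0
```

Emit:
drive_tool(
  targets=[
    {"translation": [0, 0, 0.002], "twist": [0, 0, 0], "gripper": 0},
    {"translation": [0, 0, 0.002], "twist": [0, 0, 0], "gripper": 0},
    {"translation": [0, 0, 0], "twist": [0, 0, 0], "gripper": 0},
  ],
)

```text
time_s: 10.6
ee_pos: [570.4, 180.4, 138.5]
orientation: [[0.164, 0.986, -0.0], [0.986, -0.164, -0.0], [-0.0, -0.0, -1.0]]
ft_force: [-0.1, -1.0, -0.5]
finger_gap: 42.6
```

Emit:
drive_tool(
  targets=[
    {"translation": [0, 0, 0.003], "twist": [0, 0, 0], "gripper": 0},
    {"translation": [0, 0, 0.003], "twist": [0, 0, 0], "gripper": 0},
    {"translation": [0, 0, 0.003], "twist": [0, 0, 0], "gripper": 0},
    {"translation": [0, 0, 0], "twist": [0, 0, 0], "gripper": 0},
  ],
)

```text
time_s: 11.1
ee_pos: [570.4, 180.4, 129.4]
orientation: [[0.164, 0.986, -0.001], [0.986, -0.164, -0.0], [-0.0, -0.001, -1.0]]
ft_force: [0.2, -0.8, -0.7]
finger_gap: 42.7
```

Emit:
drive_tool(
  targets=[
    {"translation": [0, 0, 0.003], "twist": [0, 0, 0], "gripper": 0},
    {"translation": [0, 0, 0.003], "twist": [0, 0, 0], "gripper": 0},
    {"translation": [0, 0, 0.003], "twist": [0, 0, 0], "gripper": 0},
    {"translation": [0, 0, 0], "twist": [0, 0, 0], "gripper": 0},
  ],
)

```text
time_s: 11.6
ee_pos: [570.4, 180.4, 120.4]
orientation: [[0.164, 0.986, -0.001], [0.986, -0.164, -0.0], [-0.0, -0.001, -1.0]]
ft_force: [-0.0, -0.9, -0.4]
finger_gap: 42.7
```

Emit:
drive_tool(
  targets=[
    {"translation": [0, 0, 0.003], "twist": [0, 0, 0], "gripper": 0},
    {"translation": [0, 0, 0.003], "twist": [0, 0, 0], "gripper": 0},
    {"translation": [0, 0, 0.003], "twist": [0, 0, 0], "gripper": 0},
    {"translation": [0, 0, 0], "twist": [0, 0, 0], "gripper": 0},
  ],
)

```text
time_s: 12.1
ee_pos: [570.4, 180.4, 111.4]
orientation: [[0.164, 0.986, -0.001], [0.986, -0.164, -0.0], [-0.0, -0.001, -1.0]]
ft_force: [0.3, 0.5, 0.2]
finger_gap: 42.9
```

Emit:
drive_tool(
  targets=[
    {"translation": [0, 0, 0.002], "twist": [0, 0, 0], "gripper": 0},
    {"translation": [0, 0, 0.002], "twist": [0, 0, 0], "gripper": 0},
    {"translation": [0, 0, 0], "twist": [0, 0, 0], "gripper": 0},
  ],
)

```text
time_s: 12.48
ee_pos: [570.5, 180.4, 107.8]
orientation: [[0.164, 0.986, 0.0], [0.986, -0.164, 0.0], [0.0, 0.0, -1.0]]
ft_force: [0.3, -0.0, -0.0]
finger_gap: 42.8
```

Emit:
drive_tool(
  targets=[
    {"translation": [0, 0, 0.001], "twist": [0, 0, 0], "gripper": 0},
    {"translation": [0, 0, 0.001], "twist": [0, 0, 0], "gripper": 0},
    {"translation": [0, 0, 0], "twist": [0, 0, 0], "gripper": 0},
  ],
)

```text
time_s: 12.85
ee_pos: [570.6, 180.4, 105.8]
orientation: [[0.164, 0.986, 0.0], [0.986, -0.164, 0.0], [0.0, 0.0, -1.0]]
ft_force: [-0.1, 0.1, 1.9]
finger_gap: 42.6
```

Emit:
drive_tool(
  targets=[
    {"translation": [0, 0, 0.001], "twist": [0, 0, 0], "gripper": 0},
    {"translation": [0, 0, 0], "twist": [0, 0, 0], "gripper": 0},
  ],
)

```text
time_s: 13.1
ee_pos: [570.5, 180.4, 104.7]
orientation: [[0.164, 0.986, 0.0], [0.986, -0.164, -0.0], [0.0, 0.0, -1.0]]
ft_force: [-0.4, 0.7, 3.0]
finger_gap: 42.4
```

Emit:
drive_tool(
  targets=[
    {"translation": [0, 0, 0.001], "twist": [0, 0, 0], "gripper": 0},
    {"translation": [0, 0, 0], "twist": [0, 0, 0], "gripper": 0},
  ],
)

```text
time_s: 13.35
ee_pos: [570.6, 180.4, 103.8]
orientation: [[0.164, 0.986, 0.0], [0.986, -0.164, 0.0], [0.0, 0.0, -1.0]]
ft_force: [-0.4, -0.1, 3.8]
finger_gap: 42.4
```

Emit:
drive_tool(
  targets=[
    {"translation": [0, 0, 0.001], "twist": [0, 0, 0], "gripper": 0},
    {"translation": [0, 0, 0], "twist": [0, 0, 0], "gripper": 0},
  ],
)

```text
time_s: 13.6
ee_pos: [570.6, 180.5, 103.6]
orientation: [[0.164, 0.986, 0.001], [0.986, -0.164, 0.0], [0.0, 0.001, -1.0]]
ft_force: [-3.0, -0.3, 9.4]
finger_gap: 42.7
```

The skirt stands on the pins: z stopped at 103.6 with 9 N up. Now I'll turn under this light push.

Emit:
drive_tool(
  targets=[
    {"translation": [0, 0, 0], "twist": [0, 0, -0.08], "gripper": 0},
    {"translation": [0, 0, 0], "twist": [0, 0, -0.08], "gripper": 0},
    {"translation": [0, 0, 0], "twist": [0, 0, -0.08], "gripper": 0},
    {"translation": [0, 0, 0], "twist": [0, 0, 0], "gripper": 0},
  ],
)

```text
time_s: 14.1
ee_pos: [571.1, 180.4, 103.6]
orientation: [[-0.076, 0.997, 0.002], [0.997, 0.076, 0.0], [0.0, 0.002, -1.0]]
ft_force: [-0.1, 0.2, 8.7]
finger_gap: 42.9
```

```bash
python3 -c "
from h import *
s=go([570.6,180.4,103.6]);print(s['ft_torque'])"
```

```text
t 14.1 p [571.1 180.4 103.6] yawy 4.35 z [ 1.9e-03  2.0e-04 -1.0e+00] F [-0.09  0.19  8.73] gap 42.94 j [ 0.111  0.601  1.43  -0.     1.108  0.035]
tool delta mm [-0.  -0.5  0. ]
[-0.17276481  0.26650102  0.01918678]
```

Emit:
drive_tool(
  targets=[
    {"translation": [0, 0, 0], "twist": [0, 0, -0.08], "gripper": 0},
    {"translation": [0, 0, 0], "twist": [0, 0, -0.08], "gripper": 0},
    {"translation": [0, 0, 0], "twist": [0, 0, -0.08], "gripper": 0},
    {"translation": [0, 0, 0], "twist": [0, 0, 0], "gripper": 0},
  ],
)

```text
time_s: 14.6
ee_pos: [571.0, 180.5, 103.7]
orientation: [[-0.311, 0.951, 0.002], [0.951, 0.311, 0.0], [-0.0, 0.002, -1.0]]
ft_force: [-1.4, -1.0, 8.5]
finger_gap: 42.8
```

Emit:
drive_tool(
  targets=[
    {"translation": [0, 0, 0], "twist": [0, 0, -0.08], "gripper": 0},
    {"translation": [0, 0, 0], "twist": [0, 0, -0.08], "gripper": 0},
    {"translation": [0, 0, 0], "twist": [0, 0, -0.08], "gripper": 0},
    {"translation": [0, 0, 0], "twist": [0, 0, 0], "gripper": 0},
  ],
)

```text
time_s: 15.1
ee_pos: [571.0, 180.4, 103.3]
orientation: [[-0.528, 0.849, 0.002], [0.849, 0.528, 0.0], [-0.001, 0.002, -1.0]]
ft_force: [-0.3, 0.9, 5.2]
finger_gap: 42.8
```

Force has dropped to 5 N and z is sinking, so a keyway may be engaging. I'll test with small presses.

Emit:
drive_tool(
  targets=[
    {"translation": [0, 0, 0], "twist": [0, 0, 0], "gripper": 0},
    {"translation": [0, 0, 0.0005], "twist": [0, 0, 0], "gripper": 0},
    {"translation": [0, 0, 0], "twist": [0, 0, 0], "gripper": 0},
  ],
)

```text
time_s: 15.48
ee_pos: [571.0, 180.4, 103.0]
orientation: [[-0.527, 0.85, 0.002], [0.85, 0.527, 0.0], [-0.001, 0.002, -1.0]]
ft_force: [-1.5, 0.5, 7.9]
finger_gap: 42.5
```

Emit:
drive_tool(
  targets=[
    {"translation": [0, 0, 0], "twist": [0, 0, -0.05], "gripper": 0},
    {"translation": [0, 0, 0], "twist": [0, 0, -0.05], "gripper": 0},
    {"translation": [0, 0, 0], "twist": [0, 0, 0], "gripper": 0},
  ],
)

```text
time_s: 15.85
ee_pos: [570.8, 180.4, 102.4]
orientation: [[-0.609, 0.793, 0.001], [0.793, 0.609, 0.0], [-0.001, 0.001, -1.0]]
ft_force: [0.5, -0.5, 2.9]
finger_gap: 42.9
```

```bash
python3 -c "
from h import *
s=go([570.6,180.4,103.6]);print(s['ft_torque'])"
```

```text
t 15.85 p [570.8 180.4 102.4] yawy 37.5 z [ 1.e-03  1.e-04 -1.e+00] F [ 0.51 -0.54  2.94] gap 42.88 j [ 0.111  0.603  1.431  0.     1.106 -0.544]
tool delta mm [ 0.1 -0.2 -1.2]
[ 0.05936425 -0.20807783 -0.01742405]
```

It has sunk past the pin tops and only the spring force remains. Now press in small steps.

Emit:
drive_tool(
  targets=[
    {"translation": [0, 0, 0.001], "twist": [0, 0, 0], "gripper": 0},
    {"translation": [0, 0, 0], "twist": [0, 0, 0], "gripper": 0},
  ],
)

```text
time_s: 16.1
ee_pos: [570.7, 180.5, 101.3]
orientation: [[-0.609, 0.793, 0.001], [0.793, 0.609, 0.0], [-0.0, 0.001, -1.0]]
ft_force: [1.8, 0.6, 4.8]
finger_gap: 42.7
```

Emit:
drive_tool(
  targets=[
    {"translation": [0, 0, 0.001], "twist": [0, 0, 0], "gripper": 0},
    {"translation": [0, 0, 0], "twist": [0, 0, 0], "gripper": 0},
  ],
)

```text
time_s: 16.35
ee_pos: [570.7, 180.5, 100.3]
orientation: [[-0.609, 0.793, 0.001], [0.793, 0.609, 0.0], [-0.0, 0.001, -1.0]]
ft_force: [1.7, 1.2, 4.9]
finger_gap: 42.7
```

Emit:
drive_tool(
  targets=[
    {"translation": [0, 0, 0.001], "twist": [0, 0, 0], "gripper": 0},
    {"translation": [0, 0, 0.001], "twist": [0, 0, 0], "gripper": 0},
    {"translation": [0, 0, 0], "twist": [0, 0, 0], "gripper": 0},
  ],
)

```text
time_s: 16.73
ee_pos: [570.6, 180.4, 98.3]
orientation: [[-0.609, 0.793, 0.0], [0.793, 0.609, 0.0], [-0.0, 0.0, -1.0]]
ft_force: [2.3, 1.3, 4.6]
finger_gap: 42.9
```

Emit:
drive_tool(
  targets=[
    {"translation": [0, 0, 0.001], "twist": [0, 0, 0], "gripper": 0},
    {"translation": [0, 0, 0], "twist": [0, 0, 0], "gripper": 0},
  ],
)

```text
time_s: 16.98
ee_pos: [570.6, 180.4, 97.3]
orientation: [[-0.609, 0.793, 0.0], [0.793, 0.609, 0.0], [-0.0, 0.0, -1.0]]
ft_force: [2.5, 2.2, 5.0]
finger_gap: 42.9
```

Emit:
drive_tool(
  targets=[
    {"translation": [0, 0, 0.001], "twist": [0, 0, 0], "gripper": 0},
    {"translation": [0, 0, 0], "twist": [0, 0, 0], "gripper": 0},
  ],
)

```text
time_s: 17.23
ee_pos: [570.7, 180.4, 96.4]
orientation: [[-0.609, 0.793, 0.001], [0.793, 0.609, 0.0], [-0.0, 0.0, -1.0]]
ft_force: [3.1, 1.7, 5.7]
finger_gap: 43.0
```

Emit:
drive_tool(
  targets=[
    {"translation": [0, 0, 0.0005], "twist": [0, 0, 0], "gripper": 0},
    {"translation": [0, 0, 0], "twist": [0, 0, 0], "gripper": 0},
  ],
)

```text
time_s: 17.48
ee_pos: [570.6, 180.4, 95.9]
orientation: [[-0.609, 0.793, 0.0], [0.793, 0.609, 0.0], [-0.0, 0.0, -1.0]]
ft_force: [2.3, 1.3, 5.1]
finger_gap: 42.9
```

Emit:
drive_tool(
  targets=[
    {"translation": [0, 0, 0.0005], "twist": [0, 0, 0], "gripper": 0},
    {"translation": [0, 0, 0], "twist": [0, 0, 0], "gripper": 0},
  ],
)

```text
time_s: 17.73
ee_pos: [570.7, 180.4, 95.8]
orientation: [[-0.609, 0.793, 0.001], [0.793, 0.609, 0.0], [-0.0, 0.001, -1.0]]
ft_force: [0.9, 1.3, 7.5]
finger_gap: 42.4
```

Emit:
drive_tool(
  targets=[
    {"translation": [0, 0, 0.0005], "twist": [0, 0, 0], "gripper": 0},
    {"translation": [0, 0, 0], "twist": [0, 0, 0], "gripper": 0},
  ],
)

```text
time_s: 17.98
ee_pos: [570.7, 180.4, 95.7]
orientation: [[-0.609, 0.793, 0.001], [0.793, 0.609, -0.0], [-0.001, 0.001, -1.0]]
ft_force: [-0.5, 0.6, 11.2]
finger_gap: 42.4
```

It has stopped hard at z 95.7, which is exactly 8 mm below the pin contact, and force is rising: fully home. I'll settle and take a last look.

Emit:
drive_tool(
  targets=[
    {"translation": [0, 0, 0], "twist": [0, 0, 0], "gripper": 0},
    {"translation": [0, 0, 0], "twist": [0, 0, 0], "gripper": 0},
    {"translation": [0, 0, 0], "twist": [0, 0, 0], "gripper": 0},
    {"translation": [0, 0, 0], "twist": [0, 0, 0], "gripper": 0},
  ],
)

```text
time_s: 18.48
ee_pos: [570.7, 180.4, 95.7]
orientation: [[-0.609, 0.793, 0.001], [0.793, 0.609, 0.0], [-0.001, 0.001, -1.0]]
ft_force: [-0.3, 1.0, 11.2]
finger_gap: 42.7
```

```bash
python3 -c "
from h import *
go([570.6,180.4,95.7])
p,d,m=cam('side'); cv2.imwrite('pics/home.png',cv2.resize(p[130:400,260:450],None,fx=2.2,fy=2.2,interpolation=cv2.INTER_CUBIC))"
```

```text
t 18.475 p [570.7 180.4  95.7] yawy 37.53 z [ 0.001  0.    -1.   ] F [-0.35  0.97 11.24] gap 42.7 j [ 0.111  0.611  1.437 -0.     1.093 -0.544]
tool delta mm [ 0.1 -0.1  0. ]
```

View pics/home.png

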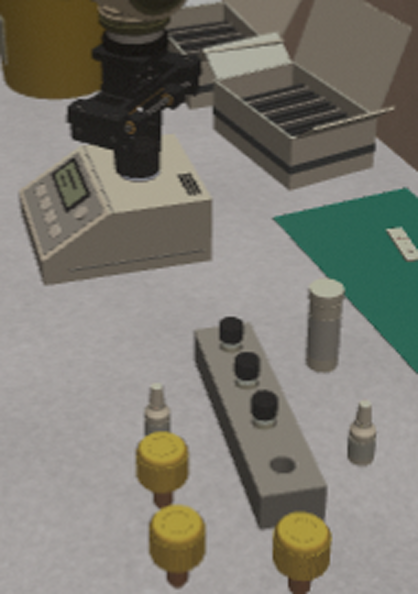

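The collar is down on the turret in the gripper at crop (137,160). The rack's end hole at (283,464) is empty, and the other vials, bottles and canister in view are undisturbed. Handing in.

```bash
python3 -c "
from h import *
print(ticket.close_job())"
```

```text
the job is handed in; nothing more can be done
None
```

The check cell is in the photometer's well, fully home, and the gripper is still holding it down. I handed the job in at about 18.5 s of the 64 s allowed; the hand-in reported no verdict.

- **Pick and insert:** I took the dark, broad-collared vial from the end hole of the rack and lowered it into the well with no contact force.
- **Turning:** The skirt stopped on the pins at tool height 103.7 mm with about 9 N. I turned the collar about 47° under that light push until the keyways dropped over the pins.
- **Home:** The cell then came to a firm stop at 95.7 mm, 8 mm lower as it should be. Holding force is steady at 11 N, and the largest force read at any point was also 11 N.
- **Last picture:** The collar is down on the turret and the end hole is empty. The three samples, both droppers, the canister and the yellow look-alikes stand where they were. The antiseptic bottle was out of that picture, but the arm never went near it.

**Disagreement:** the finger opening read 42.7 mm on the 45 mm collar throughout. I put this down to pad give or a sensor offset, and the grip did not visibly slip.

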